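# Turn over the settled infusion in the bottle turner

## Task

The fruit in the bottle in the bottle turner has settled and must be turned over once. Clear the swing by nesting the steel cup that stands close beside the turner over its fellow farther off, push the gate fully shut over the bottle's cap, then crank the bottle upside down, keep it there for two seconds, and crank it back until it stands upright. Leave the gate shut, and leave the fellow cup and all the other things standing where they are.

Things in the scene. Friction and masses are not known exactly. Their poses are not given: they have to be found in the camera images.
- stand: Steel bottle turner, fixed: base 170 x 110 mm, front and rear upright (36 wide, 173 tall), between them a wire cage that turns on a level axle along x, 155 mm above the origin. Origin: centre of the base's underside; x to the rear, y left, z up; crank at the front (-x). The turning cage with its bottle sweeps 140 mm round the axle on BOTH sides, x = -62 to 62 mm; flat things pass below.
- cradle (a joint): Angle of the cage with its bottle about the stand's +x axis: 0 bottle upright (start), +3.14 or -3.14 (stops) upside down; either way round will do. A positive turn takes the cage's top to the stand's -y and the crank grip, which hangs below the axle, to +y. It stays where left (0.12 Nm friction); with the bottle it takes up to about 6 N at the grip.
- crank_grip (a point): Point to hold on the axis of the black crank grip, 142 mm in front of the stand's origin. The grip is a freely turning sleeve 21 mm thick along the stand's x, from 88 to 167 mm in front of the origin. It runs on a circle of 65 mm radius round the axle: straight below it at joint 0 (90 mm above the counter), straight above it upside down. Axes: the cage's.
- gate (a joint): Opening of the sliding gate on top of the cage, in m: 0 fully shut over the cap, 0.066 fully open, drawn out to the front. Slides with about 1.5 N. Open, it does not hold the bottle in.
- gate_tab (a point): Middle of the front face of the gate's upturned tab (40 mm wide, 5 thick, rising 18 mm above the 88 mm wide aluminium gate plate), 9 mm below its top edge and 128 mm above the axle when upright. Pushed to the stand's +x it shuts the gate; shut, the point is 50 mm in front of the stand's origin. Axes: the cage's.
- cradle_floor (a point): Centre of the cage's floor, 116 mm below the axle when upright, on which the bottle stands. Axes: the cage's.
- infusion: Closed squat clear bottle with a wide dark cap, 75 mm thick, 227 tall, about 0.74 kg, loose in the cage with 1.5 mm play at the side and 3 mm below the shut gate. Origin: centre of its underside, z to the cap.
- stray_cup: Plain tapered steel cup standing upside down close beside the turner, left or right, inside the cage's swing. 84 mm tall, 69 mm across the rolled rim (below), 45 mm across the foot (on top), wall 2 mm, about 0.09 kg. Origin: centre of the rim plane on the counter, z up. Grip it round the upper half.
- other_cup: An equal steel cup, also upside down, farther from the turner on its right (-y), outside the swing. Same origin. The stray cup nested over it stands 22 mm higher, concentric.
- pad: Stock-check pad lying flat, 148 x 105 x 10 mm, on the turner's other side; the cage passes over it. Origin: centre of its underside.
- tumbler: Clear tumbler standing upside down, 68 mm thick, 88 tall, loose, left of the crank. Origin: centre of its underside.
- brown_bottle: Tall brown bottle, 69 mm thick, 277 tall, standing loose behind the turner to the left, outside the swing. Origin: centre of its underside.

How it is judged:
By the outcome, as a careful person would: the job done as asked, in the order asked, and still so for the second after the job is handed in, with the robot touching nothing.
It also fails if it takes over 69 s, if anything falls off the work surface, if the arm or the gripper's body presses on something with over 40 N, if the wrist force passes 120 N, or if a joint passes its speed limit or range.

## Robot

A 7-joint arm with a two-finger parallel gripper is mounted at the origin on a cart in front of the work surface, level with it; the furniture and walls round the work are solid. World frame = base frame: x ahead of the robot, y to its left, z up, the work surface at z = 0. Lengths are in m, angles in degrees, forces in N, time in s.
With the tool pointing down it reaches from about 0.4 to 0.875 m from the base axis. Payload 6.5 kg.
Tool frame: the origin (TCP) lies between the finger pads; the fingertips stand 22 mm ahead of it and the grasp point (between the pads) lies 3 mm ahead of it; z points along the fingers, y is the line along which they close (so a half turn about z gives the same grasp; the last joint's range is limited). The gripper opens to 85 mm and grips with 20 to 120 N. Pads are 22 mm wide; open, the fingers measure 114 mm over their backs; the gripper's body (76 mm by 85 mm) begins 54 mm behind the grasp point. The pads swing forward as they close: fully open they stand 13 mm farther back than shut.
Start: joints at [64.847, 30.733, -0.252, 88.115, 0.149, 61.152, -4.079], TCP at [0.237, -0.605, 0.253] pointing down, gripper open.
Joint ranges: [-154.64, 154.64], [-21.42, 123.67], [-72.66, 72.17], [13.99, 137.28], [-74.86, 254.86], [10.95, 109.41], [-158.01, 158.01]. Speed limits (degrees/s): [136.94, 136.94, 180, 180, 180, 180, 180].

## Interface

Orientations are given as a 3x3 rotation matrix whose columns are the frame's x, y, z axes.
In Python, from rig import telemetry, imaging, r gives the robot as it stands.
- The arm moves only by the tool apply_moves, never from a script. Its arguments are lists of equal length, an entry for each row: "slide": the shift along the tool's x, y, z as a fraction of full scale, a list of three; "twist": the turn about the tool's z as a fraction of full scale; "gripper": the opening, from 0 (shut) to 1 (fully open). In form: {"slide": [[dx, dy, dz], ...], "twist": [twist, ...], "gripper": [gripper, ...]}. A call has 1 to 5 rows; each row shifts and turns the commanded pose from where the row before left it, along the tool's axes as they then stand; what a row does not reach is not made up. Full scale, the value 1, is 0.15 m for a shift and 45 degrees for a turn. A row lasts 1/8 s, in which the tool goes at most 62.5 mm and 10.7 degrees, less where a joint would pass 70% of its speed; a pose out of reach is approached as far as the arm can. A call with a number of a shift or a turn outside -1 to 1 is refused whole. A call with a gripper value outside its range is refused whole. The fingers move at their own pace and stop on an object; "grip_force" is the grip in N (left out, the last holds). Time passes only in rows, so rows that do not move let the fingers close. It gives the time, the measured TCP pose, the force, the opening and the grip force at its end, in the units of the state.
- telemetry.get_state(): the state, without advancing time (a new reading comes with each control period).
- imaging.capture(name): name is "side" or "top" or "wrist"; returns the picture (400x640x3 uint8, red, green, blue); there is no depth.
- imaging.camera_model(name): a dict with "mtx" (3x3 intrinsics, pixels), "k1" (the pictures are not rectified: a ray, as slopes to the right and down, at radius r is drawn at 1 + k1 r^2 times it, then the intrinsics apply), "world_to_cam" (4x4, takes a point from world to camera coordinates). Camera axes: x right, y down, z forward; pixel columns grow to the right and rows downward; lengths in m; the calibration is good to about 2 mm. A picture is of the moment at which its call begins: read the wrist's pose just before it. camera_model takes no time and is no camera call; for the wrist camera it gives the pose at the moment of the call.
- r.job_done(): hands the job in; it is judged then, once.
The state is a dict: "time": time; "joints": joint angles; "joint_velocities": joint speeds; "joint_efforts": joint torques, N m; "eef_pos": TCP position; "tool_rot": TCP orientation; "wrist_force": force on the tool from outside, world axes, zero at the start; "moment": the same for the moment, N m; "gripper_width": finger opening in m; "grasp_force": force on a finger pad.
Only numpy, scipy, OpenCV 4.12 (cv2) and the standard library are available. Lean on these libraries where they do the work, as an engineer would, in place of code of your own. Each camera call takes 0.05 s, during which the arm holds its last target. There are 200 camera calls.

## Working session

There is one attempt and no reset: what is moved stays moved. The work goes in short steps, Python scripts to look and compute and a tool call to move; the robot and the scene stay as the last step left them, time stands still between calls to the robot, and variables do not carry over. Pictures are saved under pics/ and viewed, at most 10 in all, crops included, and the job is handed in when it is done.

Besides the shell and the picture viewer there is one more tool, called after "Emit:" by a JSON object that holds its "method" and its "body". apply_moves: Moves the arm, as the interface text tells. Its arguments: {"type":"object","properties":{"slide":{"type":"array","items":{"type":"array","items":{"type":"number","minimum":-1,"maximum":1}}},"twist":{"type":"array","items":{"type":"number","minimum":-1,"maximum":1}},"gripper":{"type":"array","items":{"type":"number"}},"grip_force":{"type":"number"}},"required":["slide","twist","gripper"]}

```bash
mkdir -p pics; ls; cat > h.py <<'E'
import numpy as np, cv2
from rig import telemetry, imaging, r
def cam(n):
    m=imaging.camera_model(n); return np.array(m["mtx"]),float(m["k1"]),np.array(m["world_to_cam"])
def proj(n,P,c=None):
    K,k,T=c or cam(n); P=np.atleast_2d(P); q=P@T[:3,:3].T+T[:3,3]; s=q[:,:2]/q[:,2:]
    s=s*(1+k*(s**2).sum(1,keepdims=True)); return s@K[:2,:2].T+K[:2,2]
def ray(n,uv,c=None):
    K,k,T=c or cam(n)
    s=cv2.undistortPoints(np.array([[uv]],float),K,np.array([k,0,0,0,0.]))[0,0]
    R=T[:3,:3]; d=R.T@np.array([*s,1]); return -R.T@T[:3,3],d/np.linalg.norm(d)
def atz(n,uv,z,c=None):
    o,d=ray(n,uv,c); return o+d*(z-o[2])/d[2]
def save(n,f,box=None,s=1):
    im=imaging.capture(n)[:,:,::-1]
    if box: im=im[box[1]:box[3],box[0]:box[2]]
    cv2.imwrite('pics/'+f,cv2.resize(np.ascontiguousarray(im),None,fx=s,fy=s,interpolation=cv2.INTER_CUBIC))
E
python3 - <<'E'
from h import *
s=telemetry.get_state(); print(s)
for n in("top","side"):
    save(n,n+'1.png',s=1.25); K,k,T=cam(n); print(n,K,k,-T[:3,:3].T@T[:3,3])
E
```

```text
pics
{'time': 0.0, 'joints': array([64.8469943 , 30.77908211, -0.25388901, 88.17087368,  0.14713572,
       61.15108623, -4.07992871]), 'joint_velocities': array([ 0.05156518,  0.11199761,  0.08509727,  0.10112872,  0.06440283,
       -0.02298498, -0.0559534 ]), 'joint_efforts': array([ 5.66037997e-04, -5.83394301e+01,  1.04882307e+00, -2.59093201e+01,
        1.21760939e-02,  9.58907098e-03, -2.45198498e-05]), 'eef_pos': array([ 0.23652061, -0.60480232,  0.25239399]), 'tool_rot': array([[ 9.31294859e-01,  3.64265484e-01, -7.36679291e-04],
       [ 3.64266214e-01, -9.31293497e-01,  1.59608927e-03],
       [-1.04664402e-04, -1.75477711e-03, -9.99998455e-01]]), 'wrist_force': array([ 0.43762017,  0.60160563, -0.54906171]), 'moment': array([ 0.01144756,  0.00996978, -0.02240163]), 'grasp_force': 0.0, 'gripper_width': 0.08526755886810457}
top [[511.70124319   0.         320.58326105]
 [  0.         511.70124319 200.01556024]
 [  0.           0.           1.        ]] -0.05582637290884899 [0.33155339 0.08795601 1.55505465]
side [[376.10409729   0.         320.21257864]
 [  0.         376.10409729 196.49413434]
 [  0.           0.           1.        ]] -0.06125084861539318 [ 0.5330153  -0.55457663  0.76545513]
```

View pics/top1.png

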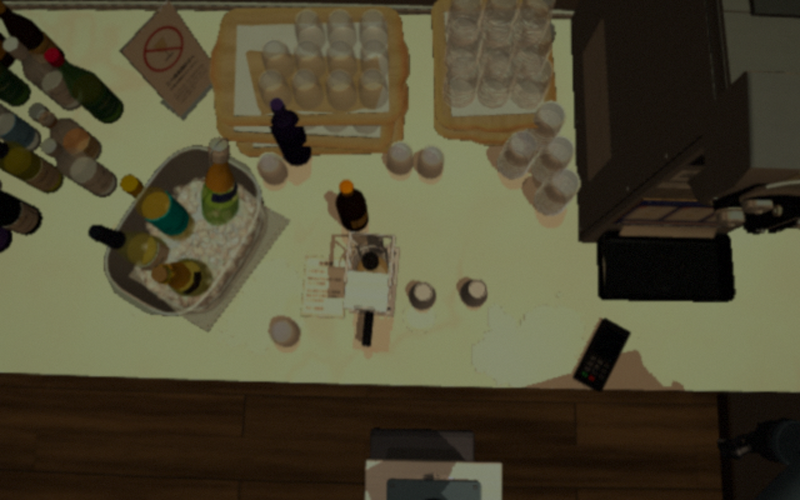

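View pics/side1.png

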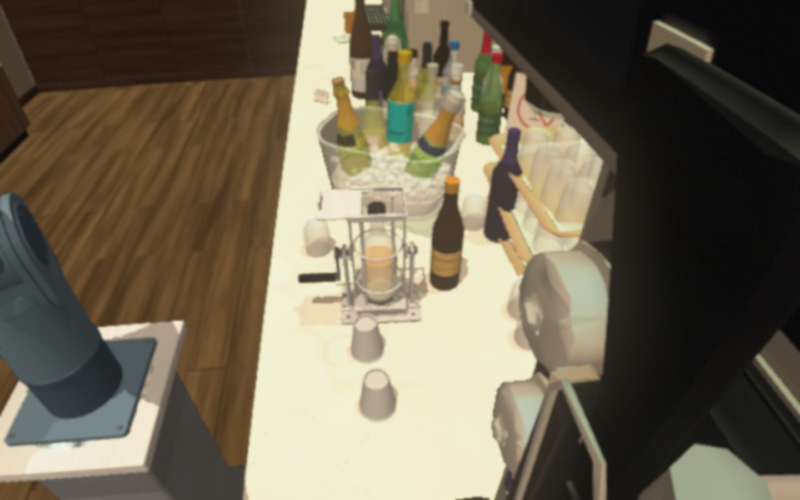

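The top view shows the stand at about (365,275), the stray cup at (423,293), its fellow at (474,291), the tumbler at (284,332) and the pad at (325,285). The gate plate is drawn out to the front. I'll enlarge both views.

```bash
python3 - <<'E'
from h import *
save("top",'top2.png',(210,170,400,290),4.2)
save("side",'side2.png',(220,140,380,350),2.85)
E
```

```text
(no output)
```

View pics/top2.png

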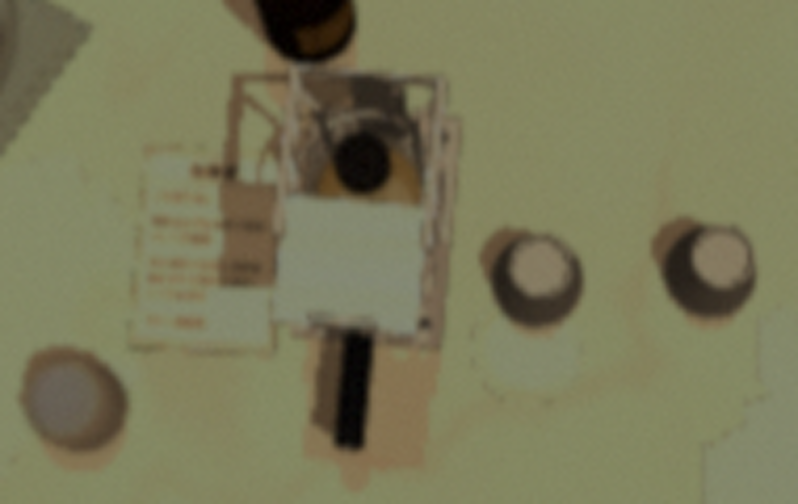

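View pics/side2.png

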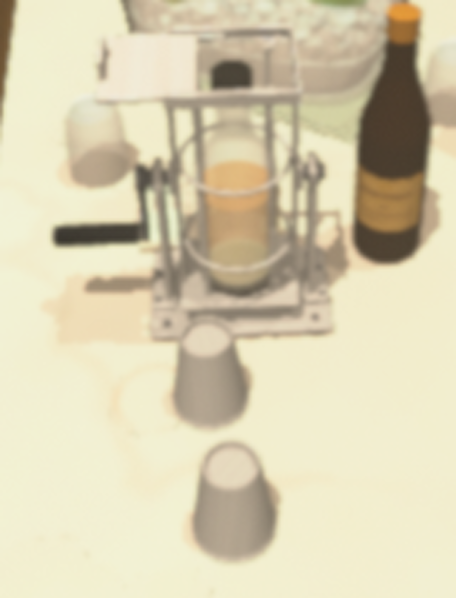

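The crops show the following. In the top crop, the cup feet are at (539,266) and (721,258), and the gate plate corners are at (285,195), (424,202), (420,333) and (273,322). The grip runs from (357,333) to (349,448). In the side crop, the feet are at (208,339) and (231,467).

```bash
python3 - <<'E'
from h import *
t=lambda u,v:(210+(u+.5)/4.2-.5,170+(v+.5)/4.2-.5)
s=lambda u,v:(220+(u+.5)/2.85-.5,140+(v+.5)/2.85-.5)
def tri(a,b):
    o1,d1=ray("top",a);o2,d2=ray("side",b)
    x=np.linalg.lstsq(np.c_[d1,-d2],o2-o1,rcond=None)[0]; p,q=o1+x[0]*d1,o2+x[1]*d2
    return (p+q)/2,np.linalg.norm(p-q)
print('stray',atz("top",t(539,266),.084),atz("side",s(208,339),.084),tri(t(539,266),s(208,339)))
print('other',atz("top",t(721,258),.084),atz("side",s(231,467),.084),tri(t(721,258),s(231,467)))
for p in[(285,195),(424,202),(420,333),(273,322)]: print('plate',atz("top",t(*p),.274))
for p in[(357,333),(349,448)]: print('grip top',atz("top",t(*p),.09+.0105*0))
print('base', atz("top",t(432,347),.01),atz("top",t(460,118),.01))
for p in[(150,335),(333,330)]: print('base side',atz("side",s(*p),.0))
for p in[(55,235),(140,233)]: print('grip side',atz("side",s(*p),.09))
print('tab side',atz("side",s(100,55),.283))
print('tumbler',atz("top",t(65,395),.088)); print('pad',atz("top",t(130,347),.01),atz("top",t(147,148),.01))
print('brown', atz("top",t(305,25),.0))
E
```

```text
stray [0.53858398 0.03504847 0.084     ] [0.54078214 0.02837121 0.084     ] (array([0.54027828, 0.03485241, 0.07624315]), np.float64(0.0012057939820423003))
other [ 0.54734232 -0.09069548  0.084     ] [ 0.54914412 -0.09671007  0.084     ] (array([ 0.54890934, -0.09158224,  0.07621831]), np.float64(0.0008520907308897407))
plate [0.5511164  0.19623633 0.274     ]
plate [0.54902921 0.11208599 0.274     ]
plate [0.46968229 0.11218019 0.274     ]
plate [0.47396089 0.20021022 0.274     ]
grip top [0.48840079 0.15866303 0.09      ]
grip top [0.41035959 0.16136868 0.09      ]
base [0.4882822 0.1082498 0.01     ] [0.65707729 0.09243624 0.01      ]
base side [0.48845854 0.11153596 0.        ]
base side [ 6.58396321e-01  9.68783494e-02 -1.11022302e-16]
grip side [0.41139533 0.16184009 0.09      ]
grip side [0.48804845 0.15517036 0.09      ]
tab side [0.47329382 0.15968833 0.283     ]
tumbler [0.44096766 0.35608226 0.088     ]
pad [0.48249407 0.32553748 0.01      ] [0.6286095  0.32118867 0.01      ]
brown [0.72704614 0.20990043 0.        ]
```

Emit:
{"method": "apply_moves", "body": {"slide": [[0,0,-0.1],[0,0,-0.1],[0,0,-0.1],[0.12,-0.37,-0.03],[0.12,-0.37,-0.03]], "twist": [0.185,0.185,0.185,0,0], "gripper": [1,1,1,1,1]}}

```text
time: 0.82
eef_pos: [0.28, -0.4956, 0.3072]
tool_rot: [[0.998, -0.064, 0.0], [-0.064, -0.998, 0.0], [0.0, -0.0, -1.0]]
wrist_force: [1.1, 0.3, -0.7]
gripper_width: 0.0855
grasp_force: 0.0
```

Emit:
{"method": "apply_moves", "body": {"slide": [[0.12,-0.37,-0.03],[0.12,-0.37,-0.03],[0.12,-0.37,-0.03],[0.12,-0.37,-0.03],[0.12,-0.37,-0.03]], "twist": [0,0,0,0,0], "gripper": [1,1,1,1,1]}}

```text
time: 1.45
eef_pos: [0.3873, -0.2237, 0.3301]
tool_rot: [[0.998, -0.063, 0.0], [-0.063, -0.998, -0.0], [0.0, 0.0, -1.0]]
wrist_force: [1.4, -0.5, 1.0]
gripper_width: 0.0855
grasp_force: 0.0
```

Emit:
{"method": "apply_moves", "body": {"slide": [[0.12,-0.37,-0.03],[0.12,-0.37,-0.03],[0.1,-0.35,0],[0.1,-0.35,0],[0,0,0]], "twist": [0,0,0,0,0], "gripper": [1,1,1,1,1]}}

```text
time: 2.08
eef_pos: [0.4672, -0.0096, 0.3389]
tool_rot: [[0.998, -0.055, 0.001], [-0.055, -0.998, 0.002], [0.0, -0.002, -1.0]]
wrist_force: [-0.4, -1.6, -0.5]
gripper_width: 0.0855
grasp_force: 0.0
```

```bash
python3 - <<'E'
from h import *
K,k,T=cam("wrist"); print(K[0],k,-T[:3,:3].T@T[:3,3],T[:3,:3]); np.savez('w1.npz',K=K,k=k,T=T)
save("wrist",'w1.png',s=1.25); s=telemetry.get_state(); print(s['time'],s['eef_pos'],s['tool_rot'])
E
```

```text
[349.04845412   0.         315.2624454 ] 0.002284050265885832 [ 0.5510427  -0.01457158  0.45922714] [[-0.05477944 -0.99849658 -0.00194835]
 [-0.94385625  0.05114492  0.32637337]
 [-0.32578305  0.01971751 -0.94523893]]
2.125 [ 0.46655913 -0.01254468  0.33864278] [[ 9.98257146e-01 -5.90132508e-02 -3.26877316e-04]
 [-5.90131682e-02 -9.98257171e-01  2.56924513e-04]
 [-3.41469575e-04 -2.37186665e-04 -9.99999914e-01]]
```

View pics/w1.png

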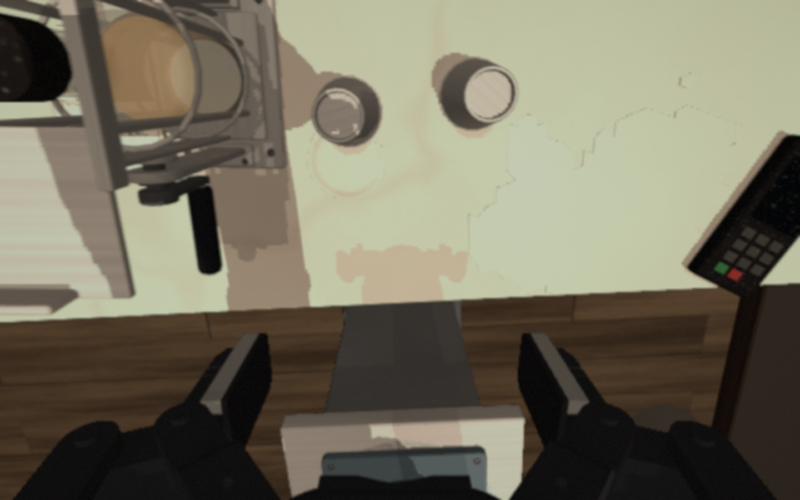

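The wrist view shows the stray foot at (340,113), the other foot at (490,95), the base's front right corner at about (285,165) and the grip's front end at about (208,268).

```bash
python3 - <<'E'
from h import *
w=np.load('w1.npz'); c=(w['K'],float(w['k']),w['T'])
q=lambda u,v:((u+.5)/1.25-.5,(v+.5)/1.25-.5)
print('stray',atz('wrist',q(340,113),.084,c),'other',atz('wrist',q(490,95),.084,c))
print('base',[atz('wrist',q(*p),.005,c) for p in((285,165),(272,5))])
print('grip',[atz('wrist',q(*p),.09,c) for p in((203,190),(208,268))])
print('plate',[atz('wrist',q(*p),.274,c) for p in((132,295),(112,188))])
E
```

```text
stray [0.53984769 0.0314587  0.084     ] other [ 0.54710651 -0.09153299  0.084     ]
base [array([0.4892749 , 0.10292666, 0.005     ]), array([0.63608798, 0.09481873, 0.005     ])]
grip [array([0.483461  , 0.15407572, 0.09      ]), array([0.41186342, 0.16376493, 0.09      ])]
plate [array([0.46968042, 0.11299192, 0.274     ]), array([0.52011409, 0.10888344, 0.274     ])]
```

Emit:
{"method": "apply_moves", "body": {"slide": [[0.23,-0.16,0.2],[0.23,-0.16,0.2],[0,0,0.3],[0,0,0],[0,0,0]], "twist": [0,0,0,0,0], "gripper": [1,1,1,1,1], "grip_force": 30}}

```text
time: 2.75
eef_pos: [0.5388, 0.0281, 0.2352]
tool_rot: [[0.998, -0.065, 0.001], [-0.065, -0.998, -0.001], [0.001, 0.001, -1.0]]
wrist_force: [0.1, -0.4, 1.0]
gripper_width: 0.0857
grasp_force: 0.0
```

Emit:
{"method": "apply_moves", "body": {"slide": [[0,-0.03,0.35],[0,0,0.35],[0,0,0.3],[0,0,0.16],[0,0,0]], "twist": [0,0,0,0,0], "gripper": [1,1,1,1,1]}}

```text
time: 3.38
eef_pos: [0.5389, 0.0331, 0.0603]
tool_rot: [[0.998, -0.064, -0.0], [-0.064, -0.998, -0.001], [-0.0, 0.001, -1.0]]
wrist_force: [0.4, 0.3, 0.0]
gripper_width: 0.0855
grasp_force: 0.0
```

Emit:
{"method": "apply_moves", "body": {"slide": [[0,0,0],[0,0,0],[0,0,0],[0,0,0],[0,0,0]], "twist": [0,0,0,0,0], "gripper": [0,0,0,0,0]}}

```text
time: 4.0
eef_pos: [0.5403, 0.0341, 0.062]
tool_rot: [[0.998, -0.063, 0.004], [-0.063, -0.998, 0.0], [0.004, -0.0, -1.0]]
wrist_force: [-1.1, -0.3, 10.2]
gripper_width: 0.0502
grasp_force: 29.4
```

Emit:
{"method": "apply_moves", "body": {"slide": [[0,0,-0.2],[0,0,-0.3],[0,0,-0.3],[0,0,0],[0,0.1,0]], "twist": [0,0,0,0,0], "gripper": [0,0,0,0,0]}}

```text
time: 4.62
eef_pos: [0.5375, 0.0194, 0.18]
tool_rot: [[0.998, -0.061, 0.0], [-0.061, -0.998, 0.0], [0.0, -0.0, -1.0]]
wrist_force: [-0.8, -0.1, -0.7]
gripper_width: 0.0499
grasp_force: 30.8
```

Emit:
{"method": "apply_moves", "body": {"slide": [[0.03,0.25,0],[0.04,0.25,0],[0.03,0.235,0],[0,0,0],[0,0,0]], "twist": [0,0,0,0,0], "gripper": [0,0,0,0,0]}}

```text
time: 5.25
eef_pos: [0.5448, -0.0921, 0.1788]
tool_rot: [[0.998, -0.063, -0.002], [-0.063, -0.998, 0.001], [-0.002, -0.0, -1.0]]
wrist_force: [-0.6, 0.1, -0.9]
gripper_width: 0.0502
grasp_force: 30.7
```

```bash
python3 - <<'E'
from h import *
s=telemetry.get_state(); print(s['eef_pos'],s['wrist_force'],s['gripper_width'])
a=cv2.resize(imaging.capture("top")[200:260,290:400,::-1],None,fx=5,fy=5,interpolation=2)
b=cv2.resize(imaging.capture("side")[200:350,250:360,::-1],None,fx=4,fy=4,interpolation=2)
im=np.zeros((600,800,3),np.uint8); im[:300,:360]=a[:300,:360]; im[:600,360:800]=b; cv2.imwrite('pics/n1.png',im)
E
```

```text
[ 0.54477318 -0.09208558  0.17876345] [-0.58475528  0.14609412 -0.91454214] 0.05015096107363132
```

View pics/n1.png

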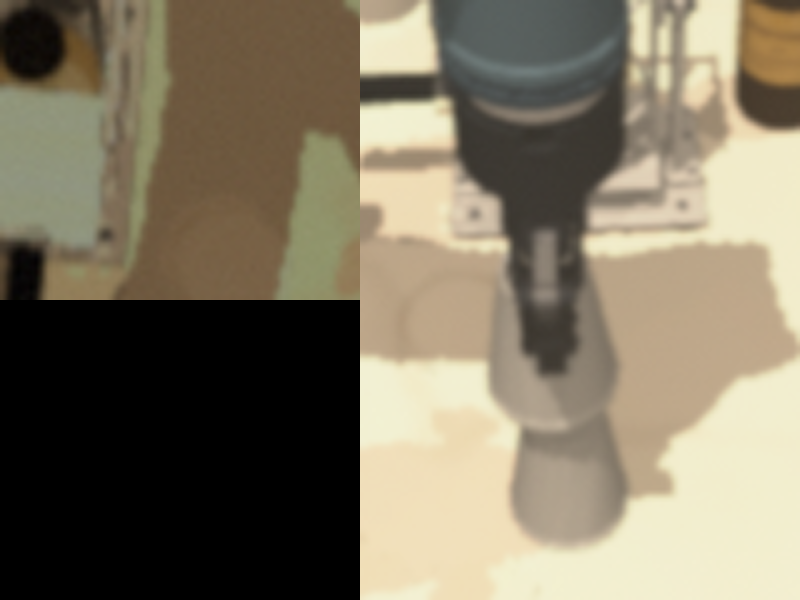

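The fellow cup's rim centre is at about column 569, row 495 and the held cup's rim centre at about column 553, row 375. I'll check the held cup's offset.

```bash
python3 - <<'E'
from h import *
for x in(.535,.54,.545,.55,.555):
    p=proj("side",[[x,-.092,.118],[x,-.092,0],[x,-.092,.202],[x,-.092,.06]]); print(x,np.round((p-[250,200]+.5)*4+[360,0]-.5,1).tolist())
E
```

```text
0.535 [[533.9, 372.7], [543.8, 496.1], [525.6, 268.0], [539.0, 436.4]]
0.54 [[543.6, 371.7], [552.6, 495.2], [536.1, 267.0], [548.3, 435.5]]
0.545 [[553.4, 370.7], [561.4, 494.2], [546.6, 266.0], [557.5, 434.5]]
0.55 [[563.1, 369.8], [570.2, 493.3], [557.0, 265.0], [566.8, 433.5]]
0.555 [[572.8, 368.8], [579.0, 492.3], [567.5, 264.0], [576.0, 432.6]]
```

Emit:
{"method": "apply_moves", "body": {"slide": [[0.02,0,0.1],[0,0,0.15],[0,0,0.15],[0,0,0.13],[0,0,0]], "twist": [0,0,0,0,0], "gripper": [0,0,0,0,0]}}

```text
time: 5.98
eef_pos: [0.5475, -0.0917, 0.0984]
tool_rot: [[0.998, -0.062, -0.003], [-0.062, -0.998, 0.001], [-0.003, -0.0, -1.0]]
wrist_force: [-0.1, -0.3, -0.4]
gripper_width: 0.05
grasp_force: 30.9
```

Emit:
{"method": "apply_moves", "body": {"slide": [[0,0,0.06],[0,0,0.02],[0,0,0.01],[0,0,0],[0,0,0]], "twist": [0,0,0,0,0], "gripper": [0,0,0,0,0]}}

```text
time: 6.6
eef_pos: [0.5488, -0.0923, 0.087]
tool_rot: [[0.998, -0.063, 0.0], [-0.063, -0.998, -0.0], [0.0, 0.0, -1.0]]
wrist_force: [0.6, 0.2, -0.4]
gripper_width: 0.05
grasp_force: 30.9
```

Emit:
{"method": "apply_moves", "body": {"slide": [[0,0,0.012],[0,0,0.01],[0,0,0],[0,0,0]], "twist": [0,0,0,0], "gripper": [0,0,0,0]}}

```text
time: 7.1
eef_pos: [0.5492, -0.0921, 0.0842]
tool_rot: [[0.998, -0.063, 0.001], [-0.063, -0.998, -0.0], [0.001, -0.0, -1.0]]
wrist_force: [-1.3, 0.1, 6.2]
gripper_width: 0.0499
grasp_force: 31.7
```

Contact is made, at 6 N. I'll release and rise.

Emit:
{"method": "apply_moves", "body": {"slide": [[0,0,0],[0,0,0],[0,0,0],[0,0,0],[0,0,-0.1]], "twist": [0,0,0,0,0], "gripper": [0.8,0.85,1,1,1]}}

```text
time: 7.72
eef_pos: [0.5478, -0.0921, 0.0981]
tool_rot: [[0.998, -0.063, -0.002], [-0.063, -0.998, 0.0], [-0.002, -0.0, -1.0]]
wrist_force: [0.3, 0.2, -0.3]
gripper_width: 0.0858
grasp_force: 0.0
```

Emit:
{"method": "apply_moves", "body": {"slide": [[0,0,-0.3],[0,0,-0.4],[0,0,-0.4],[0,0,-0.4],[0,0,0]], "twist": [0,0,0,0,0], "gripper": [1,1,1,1,1]}}

```text
time: 8.35
eef_pos: [0.5514, -0.0922, 0.3299]
tool_rot: [[0.998, -0.063, 0.011], [-0.063, -0.998, -0.002], [0.011, 0.001, -1.0]]
wrist_force: [-0.1, -0.9, -0.9]
gripper_width: 0.0852
grasp_force: 0.0
```

Emit:
{"method": "apply_moves", "body": {"slide": [[-0.38,0,0],[-0.38,0,0],[-0.22,-0.3,0],[0,-0.4,0],[0,-0.4,0]], "twist": [0,0,0,0,0], "gripper": [0.5,0,0,0,0]}}

```text
time: 8.98
eef_pos: [0.4116, 0.0829, 0.3237]
tool_rot: [[0.998, -0.064, 0.001], [-0.064, -0.998, -0.001], [0.001, 0.001, -1.0]]
wrist_force: [1.5, -0.3, -0.3]
gripper_width: 0.0003
grasp_force: 0.0
```

Emit:
{"method": "apply_moves", "body": {"slide": [[0,-0.4,0],[0,-0.12,0],[0,0,0],[0,0,0]], "twist": [0,0,0,0], "gripper": [0,0,0,0]}}

```text
time: 9.48
eef_pos: [0.4171, 0.1581, 0.3232]
tool_rot: [[0.998, -0.065, -0.001], [-0.065, -0.998, -0.001], [-0.001, 0.001, -1.0]]
wrist_force: [0.6, 0.2, 0.3]
gripper_width: 0.0003
grasp_force: 0.0
```

```bash
python3 - <<'E'
from h import *
s=telemetry.get_state(); print(s['time'],s['eef_pos'],s['wrist_force'],s['gripper_width'])
K,k,T=cam("wrist"); np.savez('w2.npz',K=K,k=k,T=T)
a=cv2.resize(imaging.capture("wrist")[:,:,::-1],(560,350))
b=cv2.resize(imaging.capture("side")[130:330,220:400,::-1],None,fx=1.25,fy=1.25,interpolation=2)
b2=cv2.resize(imaging.capture("side")[150:340,220:380,::-1],(230,273))
im=np.zeros((600,800,3),np.uint8); im[:350,:560]=a
s=imaging.capture("side")[135:345,230:350,::-1]; s=cv2.resize(s,(240,420),interpolation=2); im[:420,560:]=s
cv2.imwrite('pics/g1.png',im)
E
```

```text
9.475 [0.41714536 0.1580586  0.32318984] [0.64195208 0.22220981 0.34641679] 0.0003137494796893737
```

View pics/g1.png

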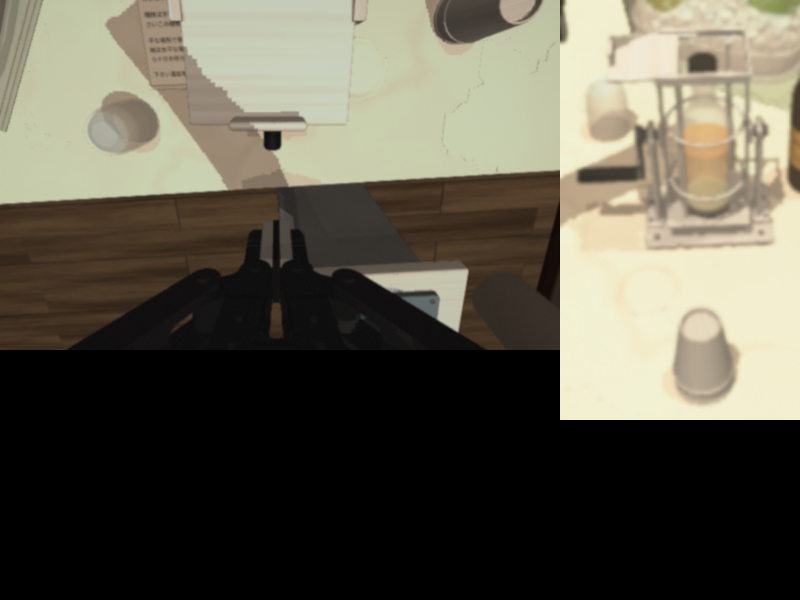

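The cups are nested. In the wrist view the tab's top front edge runs from (230,127) to (306,126) and the grip end is at (272,148).

```bash
python3 - <<'E'
from h import *
w=np.load('w2.npz'); c=(w['K'],float(w['k']),w['T'])
q=lambda u,v:((u+.5)/.875-.5,(v+.5)/.875-.5)
for n,u,v,z in [('tabL',230,121,.292),('tabR',306,119,.292),('tabbotL',231,129,.280),('tabbotR',305,129,.280),('plFL',190,124,.274),('plFR',346,123,.274),('plBL',181,20,.274),('plBR',355,20,.274),('gripend',272,148,.09),('tumb',110,130,.088)]: print(n,atz('wrist',q(u,v),z,c).round(4))
E
```

```text
tabL [0.477  0.1769 0.292 ]
tabR [0.4755 0.1392 0.292 ]
tabbotL [0.4707 0.1787 0.28  ]
tabbotR [0.4682 0.1389 0.28  ]
plFL [0.4739 0.2021 0.274 ]
plFR [0.4688 0.1155 0.274 ]
plBL [0.5259 0.1985 0.274 ]
plBR [0.5204 0.1116 0.274 ]
gripend [0.4095 0.1628 0.09  ]
tumb [0.4429 0.3511 0.088 ]
```

Emit:
{"method": "apply_moves", "body": {"slide": [[0,0,0.13],[0.1,0,0],[0.08,0,0],[0.05,0,0],[0.05,0,0]], "twist": [0,0,0,0,0], "gripper": [0,0,0,0,0]}}

```text
time: 10.3
eef_pos: [0.46, 0.1569, 0.3042]
tool_rot: [[0.998, -0.063, 0.0], [-0.063, -0.998, 0.0], [0.0, -0.0, -1.0]]
wrist_force: [-2.7, 0.2, 0.9]
gripper_width: -0.0002
grasp_force: 0.7
```

Emit:
{"method": "apply_moves", "body": {"slide": [[0.05,0,0],[0.05,0,0],[0.05,0,0],[0.05,0,0],[0,0,0]], "twist": [0,0,0,0,0], "gripper": [0,0,0,0,0]}}

```text
time: 10.92
eef_pos: [0.4899, 0.1549, 0.3039]
tool_rot: [[0.998, -0.063, 0.0], [-0.063, -0.998, 0.0], [0.0, -0.0, -1.0]]
wrist_force: [1.0, -0.2, -0.2]
gripper_width: -0.0
grasp_force: 0.0
```

Emit:
{"method": "apply_moves", "body": {"slide": [[0.05,0,0],[0.05,0,0],[0.03,0,0],[0.02,0,0],[0,0,0]], "twist": [0,0,0,0,0], "gripper": [0,0,0,0,0]}}

```text
time: 11.55
eef_pos: [0.512, 0.1535, 0.304]
tool_rot: [[0.998, -0.063, 0.001], [-0.063, -0.998, 0.0], [0.001, -0.0, -1.0]]
wrist_force: [0.6, -1.1, -0.2]
gripper_width: 0.0001
grasp_force: 0.0
```

Emit:
{"method": "apply_moves", "body": {"slide": [[0.015,0,0],[0.015,0,0],[0.01,0,0]], "twist": [0,0,0], "gripper": [0,0,0]}}

```text
time: 11.92
eef_pos: [0.515, 0.1536, 0.3039]
tool_rot: [[0.998, -0.062, -0.006], [-0.062, -0.998, -0.001], [-0.006, 0.001, -1.0]]
wrist_force: [-14.1, -0.5, 9.7]
gripper_width: 0.0003
grasp_force: 6.9
```

Emit:
{"method": "apply_moves", "body": {"slide": [[-0.15,0,-0.05],[-0.2,0,0],[-0.21,-0.015,0],[0,0,0],[0,0,0]], "twist": [0,0,0,0,0], "gripper": [0,0.5,1,1,1]}}

```text
time: 12.55
eef_pos: [0.4349, 0.1606, 0.3118]
tool_rot: [[0.998, -0.063, 0.002], [-0.063, -0.998, 0.0], [0.001, -0.0, -1.0]]
wrist_force: [0.4, -0.5, 0.7]
gripper_width: 0.0721
grasp_force: 0.0
```

```bash
python3 - <<'E'
from h import *
s=telemetry.get_state(); print(s['time'],s['eef_pos'],s['wrist_force'],s['gripper_width'])
K,k,T=cam("wrist"); np.savez('w3.npz',K=K,k=k,T=T)
a=cv2.resize(imaging.capture("wrist")[:,:,::-1],(560,350))
im=np.zeros((420,800,3),np.uint8); im[:350,:560]=a
s=imaging.capture("side")[135:345,230:350,::-1]; s=cv2.resize(s,(240,420),interpolation=2); im[:420,560:]=s
cv2.imwrite('pics/g2.png',im)
E
```

```text
12.55 [0.43490629 0.16055308 0.31182203] [ 0.39811849 -0.50132047  0.72768846] 0.07211083108301766
```

View pics/g2.png

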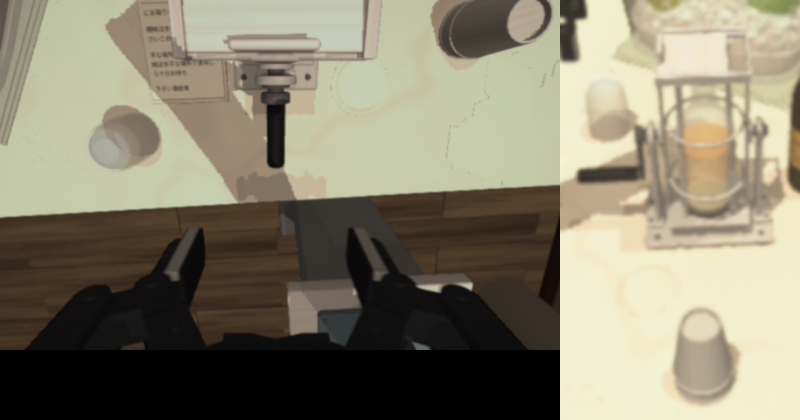

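The gate is shut flush over the cap. The grip runs from (275,104) to (276,165) in the wrist view.

```bash
python3 - <<'E'
from h import *
w=np.load('w3.npz'); c=(w['K'],float(w['k']),w['T'])
q=lambda u,v:((u+.5)/.875-.5,(v+.5)/.875-.5)
for n,u,v,z in [('grip back',275,104,.1),('gripend',276,165,.09),('tabL',228,44,.292),('tabR',320,44,.292),('cageFL',172,60,.27),('cageFR',375,57,.27)]: print(n,atz('wrist',q(u,v),z,c).round(4))
E
```

```text
grip back [0.4814 0.1584 0.1   ]
gripend [0.4099 0.1619 0.09  ]
tabL [0.5291 0.1748 0.292 ]
tabR [0.5267 0.1359 0.292 ]
cageFL [0.5252 0.2066 0.27  ]
cageFR [0.5202 0.1057 0.27  ]
```

Emit:
{"method": "apply_moves", "body": {"slide": [[0,0,0.35],[0,0,0.35],[0,0,0.35],[0,0,0.25],[0,0,0.15]], "twist": [0,0,0,0,0], "gripper": [1,1,1,1,1]}}

```text
time: 13.28
eef_pos: [0.4337, 0.1604, 0.0917]
tool_rot: [[0.998, -0.064, -0.002], [-0.064, -0.998, -0.001], [-0.002, 0.001, -1.0]]
wrist_force: [-0.2, 0.2, -0.1]
gripper_width: 0.0855
grasp_force: 0.0
```

Emit:
{"method": "apply_moves", "body": {"slide": [[0,0,0],[0,0,0],[0,0,0],[0,0,0],[0,0,0]], "twist": [0,0,0,0,0], "gripper": [0,0,0,0,0], "grip_force": 50}}

```text
time: 13.9
eef_pos: [0.4347, 0.161, 0.0948]
tool_rot: [[0.998, -0.063, 0.002], [-0.063, -0.998, 0.001], [0.002, -0.001, -1.0]]
wrist_force: [-0.8, -0.6, 6.7]
gripper_width: 0.0197
grasp_force: 48.7
```

Emit:
{"method": "apply_moves", "body": {"slide": [[0,0,0],[0,0,0]], "twist": [0,0], "gripper": [0,0]}}

```text
time: 14.15
eef_pos: [0.4347, 0.161, 0.0948]
tool_rot: [[0.998, -0.063, 0.002], [-0.063, -0.998, 0.0], [0.002, -0.001, -1.0]]
wrist_force: [0.3, -0.3, 6.2]
gripper_width: 0.0197
grasp_force: 48.8
```

```bash
python3 - <<'E'
import numpy as np
R=.065
a=np.radians(np.arange(0,181,7.2)); y=R*np.sin(a)/.15; z=-R*(1-np.cos(a))/.15
print([[0,round(p,3),round(q,3)] for p,q in zip(np.diff(y.round(3)),np.diff(z.round(3)))])
E
```

```text
[[0, np.float64(0.054), np.float64(-0.003)], [0, np.float64(0.054), np.float64(-0.011)], [0, np.float64(0.052), np.float64(-0.016)], [0, np.float64(0.049), np.float64(-0.024)], [0, np.float64(0.046), np.float64(-0.029)], [0, np.float64(0.042), np.float64(-0.034)], [0, np.float64(0.037), np.float64(-0.04)], [0, np.float64(0.032), np.float64(-0.044)], [0, np.float64(0.026), np.float64(-0.048)], [0, np.float64(0.02), np.float64(-0.05)], [0, np.float64(0.014), np.float64(-0.053)], [0, np.float64(0.006), np.float64(-0.054)], [0, np.float64(0.0), np.float64(-0.055)], [0, np.float64(-0.006), np.float64(-0.054)], [0, np.float64(-0.014), np.float64(-0.052)], [0, np.float64(-0.02), np.float64(-0.051)], [0, np.float64(-0.026), np.float64(-0.048)], [0, np.float64(-0.032), np.float64(-0.044)], [0, np.float64(-0.037), np.float64(-0.039)], [0, np.float64(-0.042), np.float64(-0.035)], [0, np.float64(-0.046), np.float64(-0.029)], [0, np.float64(-0.049), np.float64(-0.023)], [0, np.float64(-0.052), np.float64(-0.017)], [0, np.float64(-0.054), np.float64(-0.01)], [0, np.float64(-0.054), np.float64(-0.004)]]
```

Emit:
{"method": "apply_moves", "body": {"slide": [[0,0.054,-0.013],[0,0.054,-0.011],[0,0.052,-0.016],[0,0.049,-0.024],[0,0.046,-0.029]], "twist": [0,0,0,0,0], "gripper": [0,0,0,0,0]}}

```text
time: 14.78
eef_pos: [0.4321, 0.1222, 0.1083]
tool_rot: [[0.998, -0.063, 0.001], [-0.063, -0.998, 0.0], [0.001, -0.001, -1.0]]
wrist_force: [3.8, 2.2, -4.9]
gripper_width: 0.0195
grasp_force: 50.1
```

Emit:
{"method": "apply_moves", "body": {"slide": [[0,0.042,-0.034],[0,0.037,-0.04],[0,0.032,-0.044],[0,0.026,-0.048],[0,0.02,-0.05]], "twist": [0,0,0,0,0], "gripper": [0,0,0,0,0]}}

```text
time: 15.4
eef_pos: [0.4307, 0.0991, 0.1409]
tool_rot: [[0.998, -0.063, 0.002], [-0.063, -0.998, 0.001], [0.002, -0.001, -1.0]]
wrist_force: [5.1, 1.3, -4.6]
gripper_width: 0.0193
grasp_force: 50.1
```

Emit:
{"method": "apply_moves", "body": {"slide": [[0,0.014,-0.053],[0,0.006,-0.054],[0,0,-0.055],[0,-0.006,-0.054],[0,-0.014,-0.052]], "twist": [0,0,0,0,0], "gripper": [0,0,0,0,0]}}

```text
time: 16.02
eef_pos: [0.4307, 0.0995, 0.181]
tool_rot: [[0.998, -0.063, 0.002], [-0.063, -0.998, 0.001], [0.002, -0.002, -1.0]]
wrist_force: [7.1, 4.2, -9.0]
gripper_width: 0.0197
grasp_force: 49.8
```

Emit:
{"method": "apply_moves", "body": {"slide": [[0,-0.02,-0.051],[0,-0.026,-0.048],[0,-0.032,-0.044],[0,-0.037,-0.039],[0,-0.042,-0.035]], "twist": [0,0,0,0,0], "gripper": [0,0,0,0,0]}}

```text
time: 16.65
eef_pos: [0.4321, 0.1227, 0.2131]
tool_rot: [[0.998, -0.063, 0.002], [-0.063, -0.998, 0.001], [0.002, -0.001, -1.0]]
wrist_force: [8.9, 2.6, -14.4]
gripper_width: 0.019
grasp_force: 49.3
```

Emit:
{"method": "apply_moves", "body": {"slide": [[0,-0.046,-0.029],[0,-0.049,-0.023],[0,-0.052,-0.017],[0,-0.054,-0.01],[0,-0.054,-0.004]], "twist": [0,0,0,0,0], "gripper": [0,0,0,0,0]}}

```text
time: 17.27
eef_pos: [0.4345, 0.159, 0.2254]
tool_rot: [[0.998, -0.065, 0.001], [-0.065, -0.998, -0.002], [0.001, 0.002, -1.0]]
wrist_force: [7.4, -2.7, -7.8]
gripper_width: 0.0189
grasp_force: 49.9
```

Emit:
{"method": "apply_moves", "body": {"slide": [[0,0,0],[0,0,0]], "twist": [0,0], "gripper": [0,0]}}

```text
time: 17.52
eef_pos: [0.4345, 0.1601, 0.2254]
tool_rot: [[0.998, -0.063, 0.001], [-0.063, -0.998, 0.0], [0.001, -0.0, -1.0]]
wrist_force: [6.9, 1.1, -9.6]
gripper_width: 0.0193
grasp_force: 49.8
```

Emit:
{"method": "apply_moves", "body": {"slide": [[0,-0.01,0.006],[0,-0.01,0],[0,0,0]], "twist": [0,0,0], "gripper": [0,0,0]}}

```text
time: 17.9
eef_pos: [0.4346, 0.1615, 0.225]
tool_rot: [[0.998, -0.065, 0.001], [-0.065, -0.998, -0.003], [0.001, 0.003, -1.0]]
wrist_force: [3.6, -5.1, 1.8]
gripper_width: 0.0192
grasp_force: 51.0
```

Emit:
{"method": "apply_moves", "body": {"slide": [[0,0,0],[0,0,0],[0,0,0],[0,0,0],[0,0,0]], "twist": [0,0,0,0,0], "gripper": [0,0,0,0,0]}}

```text
time: 18.52
eef_pos: [0.4346, 0.1615, 0.225]
tool_rot: [[0.998, -0.065, 0.001], [-0.065, -0.998, -0.003], [0.001, 0.003, -1.0]]
wrist_force: [4.0, -5.0, 1.8]
gripper_width: 0.0193
grasp_force: 51.0
```

Emit:
{"method": "apply_moves", "body": {"slide": [[0,0,0],[0,0,0],[0,0,0],[0,0,0],[0,0,0]], "twist": [0,0,0,0,0], "gripper": [0,0,0,0,0]}}

```text
time: 19.15
eef_pos: [0.4346, 0.1615, 0.225]
tool_rot: [[0.998, -0.065, 0.001], [-0.065, -0.998, -0.003], [0.001, 0.003, -1.0]]
wrist_force: [3.8, -5.4, 2.8]
gripper_width: 0.0193
grasp_force: 51.0
```

Emit:
{"method": "apply_moves", "body": {"slide": [[0,0,0],[0,0,0],[0,0,0],[0,0,0],[0,0,0]], "twist": [0,0,0,0,0], "gripper": [0,0,0,0,0]}}

```text
time: 19.77
eef_pos: [0.4347, 0.1615, 0.225]
tool_rot: [[0.998, -0.065, 0.001], [-0.065, -0.998, -0.003], [0.001, 0.003, -1.0]]
wrist_force: [3.5, -5.4, 2.0]
gripper_width: 0.0193
grasp_force: 51.0
```

Emit:
{"method": "apply_moves", "body": {"slide": [[0,0,0],[0,0,0],[0,0,0],[0,0,0],[0,0,0]], "twist": [0,0,0,0,0], "gripper": [0,0,0,0,0]}}

```text
time: 20.4
eef_pos: [0.4346, 0.1615, 0.225]
tool_rot: [[0.998, -0.065, 0.001], [-0.065, -0.998, -0.003], [0.001, 0.003, -1.0]]
wrist_force: [4.7, -5.8, 2.5]
gripper_width: 0.0195
grasp_force: 51.0
```

```bash
python3 - <<'E'
from h import *
s=telemetry.get_state(); print(s['time'],s['eef_pos'],s['wrist_force'],s['gripper_width'])
save("side",'u1.png',(220,120,400,340),2.7)
E
```

```text
20.4 [0.43462253 0.16148462 0.22502382] [ 4.67956638 -5.79762929  2.45912171] 0.019471596898457174
```

View pics/u1.png

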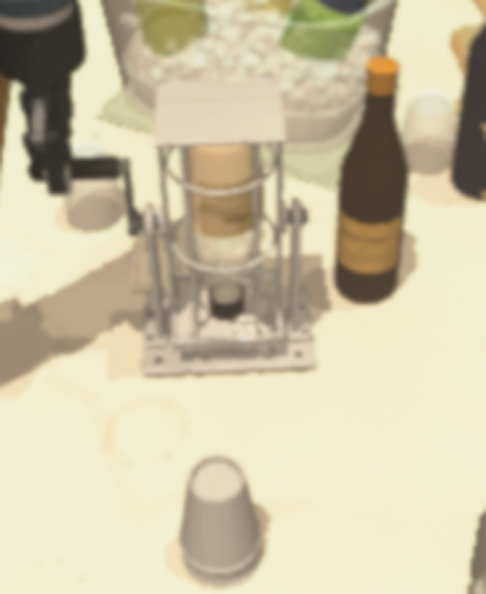

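The bottle is upside down, cap at the bottom, and was held there for 2.5 s. I'll crank it back now.

Emit:
{"method": "apply_moves", "body": {"slide": [[0,0.064,0.004],[0,0.054,0.01],[0,0.052,0.017],[0,0.049,0.023],[0,0.046,0.029]], "twist": [0,0,0,0,0], "gripper": [0,0,0,0,0]}}

```text
time: 21.08
eef_pos: [0.4321, 0.1226, 0.2122]
tool_rot: [[0.998, -0.064, 0.001], [-0.064, -0.998, -0.001], [0.001, 0.001, -1.0]]
wrist_force: [6.4, -1.9, 0.9]
gripper_width: 0.019
grasp_force: 50.9
```

Emit:
{"method": "apply_moves", "body": {"slide": [[0,0.042,0.035],[0,0.037,0.039],[0,0.032,0.044],[0,0.026,0.048],[0,0.02,0.051]], "twist": [0,0,0,0,0], "gripper": [0,0,0,0,0]}}

```text
time: 21.7
eef_pos: [0.4306, 0.0993, 0.1792]
tool_rot: [[0.998, -0.064, 0.001], [-0.064, -0.998, -0.001], [0.001, 0.001, -1.0]]
wrist_force: [6.2, -1.7, -1.6]
gripper_width: 0.0192
grasp_force: 50.6
```

Emit:
{"method": "apply_moves", "body": {"slide": [[0,0.014,0.052],[0,0.006,0.054],[0,0,0.055],[0,-0.006,0.054],[0,-0.014,0.053]], "twist": [0,0,0,0,0], "gripper": [0,0,0,0,0]}}

```text
time: 22.32
eef_pos: [0.4307, 0.1, 0.139]
tool_rot: [[0.998, -0.064, 0.001], [-0.064, -0.998, 0.0], [0.001, -0.0, -1.0]]
wrist_force: [7.4, -0.5, -2.9]
gripper_width: 0.0195
grasp_force: 50.5
```

Emit:
{"method": "apply_moves", "body": {"slide": [[0,-0.02,0.05],[0,-0.026,0.048],[0,-0.032,0.044],[0,-0.037,0.04],[0,-0.042,0.034]], "twist": [0,0,0,0,0], "gripper": [0,0,0,0,0]}}

```text
time: 22.95
eef_pos: [0.4322, 0.1241, 0.1068]
tool_rot: [[0.998, -0.063, 0.001], [-0.063, -0.998, 0.001], [0.001, -0.001, -1.0]]
wrist_force: [6.1, 0.5, 1.3]
gripper_width: 0.0192
grasp_force: 50.7
```

Emit:
{"method": "apply_moves", "body": {"slide": [[0,-0.046,0.029],[0,-0.049,0.024],[0,-0.052,0.016],[0,-0.054,0.011],[0,-0.054,0.003]], "twist": [0,0,0,0,0], "gripper": [0,0,0,0,0]}}

```text
time: 23.58
eef_pos: [0.4347, 0.1618, 0.0948]
tool_rot: [[0.998, -0.064, 0.001], [-0.064, -0.998, -0.001], [0.001, 0.001, -1.0]]
wrist_force: [5.2, -3.1, 7.3]
gripper_width: 0.0194
grasp_force: 51.4
```

Emit:
{"method": "apply_moves", "body": {"slide": [[0,0,0],[0,0,0]], "twist": [0,0], "gripper": [0,0]}}

```text
time: 23.82
eef_pos: [0.4347, 0.1626, 0.0949]
tool_rot: [[0.998, -0.063, 0.001], [-0.063, -0.998, 0.001], [0.001, -0.001, -1.0]]
wrist_force: [5.2, 1.1, 4.2]
gripper_width: 0.0197
grasp_force: 51.2
```

Emit:
{"method": "apply_moves", "body": {"slide": [[0,0.012,0],[0,0,0],[0,0,0]], "twist": [0,0,0], "gripper": [0,0,0]}}

```text
time: 24.2
eef_pos: [0.4346, 0.1604, 0.0949]
tool_rot: [[0.998, -0.063, 0.001], [-0.063, -0.998, 0.001], [0.001, -0.001, -1.0]]
wrist_force: [4.9, 0.8, 5.0]
gripper_width: 0.0193
grasp_force: 51.2
```

Emit:
{"method": "apply_moves", "body": {"slide": [[0,-0.004,0],[0,0,0],[0,0,0],[0,0,0],[0,0,0]], "twist": [0,0,0,0,0], "gripper": [0,0,1,1,1]}}

```text
time: 24.82
eef_pos: [0.4328, 0.1607, 0.0941]
tool_rot: [[0.998, -0.063, -0.002], [-0.063, -0.998, -0.001], [-0.002, 0.001, -1.0]]
wrist_force: [1.0, -0.4, -0.0]
gripper_width: 0.0724
grasp_force: 0.0
```

Emit:
{"method": "apply_moves", "body": {"slide": [[0,0,0],[0,0,-0.2],[0,0,-0.35],[0,0,-0.4],[-0.1,0,-0.4]], "twist": [0,0,0,0,0], "gripper": [1,1,1,1,1]}}

```text
time: 25.45
eef_pos: [0.419, 0.1618, 0.2989]
tool_rot: [[0.998, -0.064, -0.0], [-0.064, -0.998, 0.0], [-0.0, -0.0, -1.0]]
wrist_force: [0.3, -0.4, -0.5]
gripper_width: 0.0853
grasp_force: 0.0
```

Emit:
{"method": "apply_moves", "body": {"slide": [[0,0,0],[0,0,0],[0,0,0]], "twist": [0,0,0], "gripper": [1,1,1]}}

```text
time: 25.82
eef_pos: [0.4182, 0.1615, 0.2956]
tool_rot: [[0.998, -0.063, -0.003], [-0.063, -0.998, -0.001], [-0.003, 0.001, -1.0]]
wrist_force: [-0.9, -0.9, -0.1]
gripper_width: 0.0849
grasp_force: 0.0
```

```bash
python3 - <<'E'
from h import *
s=telemetry.get_state(); print(s['time'],s['eef_pos'],s['wrist_force'],s['gripper_width'])
a=cv2.resize(imaging.capture("wrist")[:,:,::-1],(480,300)); im=np.zeros((525,800,3),np.uint8); im[:300,:480]=a
im[:,480:]=cv2.resize(imaging.capture("side")[135:345,222:350,::-1],(320,525),interpolation=2)
cv2.imwrite('pics/end.png',im)
E
```

```text
25.825 [0.41824401 0.16146238 0.29561219] [-0.93072147 -0.93253554 -0.05908174] 0.0848736131864049
```

View pics/end.png

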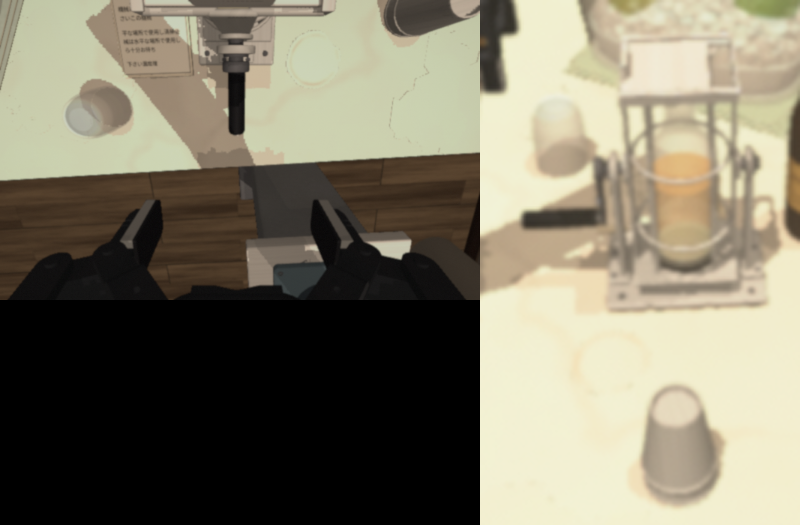

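The bottle stands upright, the gate is shut with the plate where it was after the push, the cups are nested, and the arm is clear. I'm handing in.

```bash
python3 -c "
from rig import r
print(r.job_done())"
```

```text
the job is handed in; nothing more can be done
None
```

I nested the stray cup over its fellow, shut the gate, held the bottle upside down for 2.5 s, cranked it back upright, and handed the job in at about 26 s of the 69 s allowed; no verdict was returned.

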